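# Change over the parts trays

### The job

One parts tray has been emptied and left standing open, and the bearing is wanted next: with the fingertips, gently push the empty open tray fully home, then hook a fingertip behind the front lip of the tray with the ball bearing and draw it all the way out to its stop. Do not pinch or lift anything, do not touch the parts in the trays, and leave the third tray shut and the other things on the bench and hood where they lie.

Things in the scene. Friction and masses are not known exactly. Their poses are not given: they have to be found in the camera images.
- tray_bank: Fixed dark steel bank, 145 mm deep, 292 wide, with three grey trays side by side (92 mm apart) in random left/middle/right order. Origin: centre of its underside on the bench; x points from its open front to its back wall (away from the robot), z up. Trays come out along its -x. A hood covers the back from x = 33 mm to the rear wall at 77 mm, its top 80 mm above the bench.
- tray_empty (a joint): Slide of the empty tray, which stands partly or fully open at the start. 0 = fully home, 0.075 m = fully out against its stop (grows as the tray comes towards the robot). It stays where it is left; moving it takes about 2 N plus 8 N per m/s.
- tray_empty_lip (a point): Middle of the top edge of that tray's upright front wall (the lip), 54 mm above the bench; moves with the tray. The wall is 4 mm thick with a 6 mm round bead on top, centred on this point in x. Behind it is an empty finger well, inside 78 mm wide and 50 mm long, floor 9 mm above the bench, then a 3 mm partition with its top 38 mm above the bench, then the compartment for the part.
- tray_empty_bin (a point): Centre of the floor of that tray's rear compartment (74 x 78 mm, where its part, if any, lies), 9 mm above the bench; moves with the tray. The tray is 84 mm wide and 135 mm long; its side walls reach 42 mm above the bench.
- tray_bearing (a joint): Slide of the tray with the ball bearing; shut at the start. 0 = fully home, 0.075 m = fully out against its stop (grows as the tray comes towards the robot). It stays where it is left; moving it takes about 2 N plus 8 N per m/s.
- tray_bearing_lip (a point): Middle of the top edge of that tray's upright front wall (the lip), 54 mm above the bench; moves with the tray. The wall is 4 mm thick with a 6 mm round bead on top, centred on this point in x. Behind it is an empty finger well, inside 78 mm wide and 50 mm long, floor 9 mm above the bench, then a 3 mm partition with its top 38 mm above the bench, then the compartment for the part.
- tray_bearing_bin (a point): Centre of the floor of that tray's rear compartment (74 x 78 mm, where its part, if any, lies), 9 mm above the bench; moves with the tray. The tray is 84 mm wide and 135 mm long; its side walls reach 42 mm above the bench.
- tray_elbow (a joint): Slide of the tray with the dark pipe elbow (63 mm); shut at the start and to be left shut. 0 = fully home, 0.075 m = fully out against its stop (grows as the tray comes towards the robot). It stays where it is left; moving it takes about 2 N plus 8 N per m/s.
- tray_elbow_lip (a point): Middle of the top edge of that tray's upright front wall (the lip), 54 mm above the bench; moves with the tray. The wall is 4 mm thick with a 6 mm round bead on top, centred on this point in x. Behind it is an empty finger well, inside 78 mm wide and 50 mm long, floor 9 mm above the bench, then a 3 mm partition with its top 38 mm above the bench, then the compartment for the part.
- tray_elbow_bin (a point): Centre of the floor of that tray's rear compartment (74 x 78 mm, where its part, if any, lies), 9 mm above the bench; moves with the tray. The tray is 84 mm wide and 135 mm long; its side walls reach 42 mm above the bench.
- bearing: Loose ball bearing, a flat ring 62 mm across and 18 mm high. Origin: centre of its underside.
- elbow: Loose dark cast pipe elbow, 63 x 63 x 32 mm. Origin: centre of its underside.
- spanner: Loose spanner, 157 x 25 x 10 mm, lying along the bank's hood; not part of the job. Origin: centre of its underside.
- steel_plate: Loose steel plate, 80 x 50 x 8 mm, on the bench to the side nearer the robot than the bank; not part of the job. Origin: centre of its underside.
- chalk: Loose stick of chalk, 91 x 11 x 11 mm, on the bench to the side nearer the robot than the bank; not part of the job. Origin: centre of its underside.
There are look-alikes about, which are no part of the job. Leave any turquoise look-alike of the bearing alone.

How it is judged:
By the outcome, as a careful person would: the job done as asked, in the order asked, and still so for the second after the job is handed in, with the robot touching nothing.
It also fails if it takes over 45 s, if anything falls off the work surface, if the arm or the gripper's body presses on something with over 40 N, if the wrist force passes 120 N, or if a joint passes its speed limit or range.

### The arm

A 6-joint arm with a two-finger parallel gripper is mounted at the origin on the work surface; the furniture and walls round the work are solid. World frame = base frame: x ahead of the robot, y to its left, z up, the work surface at z = 0. Lengths are in m, angles in rad, forces in N, time in s.
With the tool pointing down it reaches from about 0.35 to 0.8 m from the base axis. Payload 7.3 kg.
Tool frame: the origin (TCP) lies at the very end of the fingers, on their centre line; the grasp point (between the pads) lies 19 mm behind it; z points along the fingers, y is the direction in which the jaws open and shut (so a half turn about z gives the same grasp; the last joint's range is limited). The gripper opens to 85 mm and grips with 20 to 120 N. Pads are 22 mm wide; open, the fingers measure 114 mm over their backs; the gripper's body (76 mm by 85 mm) begins 54 mm behind the grasp point. The pads swing forward as they close: fully open they stand 13 mm farther back than shut.
Start: joints at [-1.299, 0.342, 1.524, -0, 1.275, -0.146], TCP at [0.213, -0.48, 0.199] pointing down, gripper open.
Joint ranges: [-2.53, 2.53], [-0.77, 2.02], [0.04, 2.7], [-1, 4.14], [0.28, 2.66], [-3.11, 3.11]. Speed limits (rad/s): [2.57, 2.57, 3.14, 3.14, 3.14, 3.14].

### API

Orientations are given as a rotation vector (axis times angle).
In Python, from station import arm gives the robot as it stands. The module is installed in compiled form; this text tells all that it offers.
- The arm moves only by the shell command python3 -m creep 'ROWS'. ROWS is JSON, a list of rows, each a list of 7 numbers: the shift along the tool's x, y, z in m, then the turn, a rotation vector about the tool's x, y, z in rad, then the gripper's target within -1 to 1 (fully open at 1, half-way at 0, shut at -1). A call has 1 to 20 rows; each row is the pose to reach, as a shift and turn from the pose commanded when the call began, along the tool's axes at that moment; what a row does not reach only later rows make up. A row lasts 1/12 s, in which the tool goes at most 41.7 mm and 7.16 degrees, less where a joint would pass 70% of its speed; a pose out of reach is approached as far as the arm can. A call with a gripper value outside its range is refused whole. The fingers move at their own pace and stop on an object; the grip force is fixed at half the most. Time passes only in rows, so rows that repeat a pose let the fingers close. It gives the time, the measured TCP pose, the force and the opening at its end, in the units of the state.
- arm.get_state(): the state, without advancing time (a new reading comes with each control period).
- arm.grab_frame(name): name is "scene" or "top" or "wrist"; returns the picture (420x560x3 uint8, red, green, blue); there is no depth.
- arm.calibration(name): a dict with "mtx" (3x3 intrinsics, pixels), "extrinsics" (4x4, takes a point from world to camera coordinates); the wrist camera has in their place "tool_from_camera" (4x4, takes a point from camera to tool coordinates, whose origin is the TCP and whose axes are the flange's). Camera axes: x right, y down, z forward; pixel columns grow to the right and rows downward; lengths in m; the calibration is good to about 2 mm. A picture is of the moment at which its call begins: read the wrist's pose just before it. calibration takes no time and is no camera call.
- arm.job_done(): hands the job in, once; it reports no verdict.
The state is a dict: "time": time; "joint_positions": joint angles; "dq": joint speeds; "joint_efforts": joint torques, N m; "ee_pos": TCP position; "eef_rot": TCP orientation; "force": force on the tool from outside, world axes, zero at the start; "wrist_torque": the same for the moment, N m; "grip_width": finger opening in m.
Only numpy, scipy, OpenCV 4.12 (cv2) and the standard library are available. Lean on these libraries where they do the work, as an engineer would, in place of code of your own. Each camera call takes 0.05 s, during which the arm holds its last target.

## Working session

There is one attempt and no reset: what is moved stays moved. The work goes in short steps, Python scripts to look and compute and a shell command to move; the robot and the scene stay as the last step left them, time stands still between calls to the robot, and variables do not carry over. Pictures are saved under pics/ and viewed, and the job is handed in when it is done.

```bash
mkdir -p pics; python3 - <<'E'
from station import arm
import cv2
s=arm.get_state(); print(s)
for n in("scene","top"):
    f=arm.grab_frame(n); cv2.imwrite(f"pics/{n}0.png",f[:,:,::-1]); c=arm.calibration(n); print(n,c)
print(arm.calibration("wrist"))
E
```

```text
{'time': 0.0, 'joint_positions': array([-1.29902537e+00,  3.42750249e-01,  1.52500901e+00,  2.69160631e-05,
        1.27539628e+00, -1.46007087e-01]), 'dq': array([ 2.56285758e-04, -8.90597490e-04, -9.15451664e-05, -4.31667924e-04,
        6.06150812e-04, -1.08932935e-03]), 'joint_efforts': array([-2.40014924e-03, -4.33685374e+01, -2.46015179e+01, -3.90678542e-04,
        7.92946288e-03, -2.50359221e-05]), 'ee_pos': array([ 0.21291316, -0.47940231,  0.19841451]), 'eef_rot': array([-3.07177550e+00, -6.51146266e-01,  1.13856554e-04]), 'force': array([-0.19397083, -0.45831871,  0.32989861]), 'wrist_torque': array([0.06088063, 0.0295734 , 0.02962826]), 'grip_width': 0.08554222205828076}
scene {'mtx': array([[474.91451484,   0.        , 287.27696538],
       [  0.        , 474.91451484, 210.75785272],
       [  0.        ,   0.        ,   1.        ]]), 'extrinsics': array([[-0.71446971, -0.69961179, -0.00873957,  0.372528  ],
       [-0.49571966,  0.51498343, -0.69932402,  0.31603864],
       [ 0.49375607, -0.49531346, -0.71475137,  1.08557699],
       [ 0.        ,  0.        ,  0.     
[... 272 characters left out ...]
0.99698718,  0.00809207, -0.07714323,  0.51937155],
       [ 0.07716467,  0.00237205, -0.99701554,  1.14546774],
       [ 0.        ,  0.        ,  0.        ,  1.        ]])}
{'mtx': array([[293.6603225 ,   0.        , 278.445495  ],
       [  0.        , 293.6603225 , 204.48076812],
       [  0.        ,   0.        ,   1.        ]]), 'tool_from_camera': array([[-1.19153846e-03, -9.56837525e-01, -2.90620941e-01,
         7.37619248e-02],
       [ 9.99999286e-01, -1.16799054e-03, -2.54491063e-04,
         7.39110048e-04],
       [-9.59359121e-05, -2.90621037e-01,  9.56838233e-01,
        -1.74101132e-01],
       [ 0.00000000e+00,  0.00000000e+00,  0.00000000e+00,
         1.00000000e+00]])}
```

View pics/scene0.png

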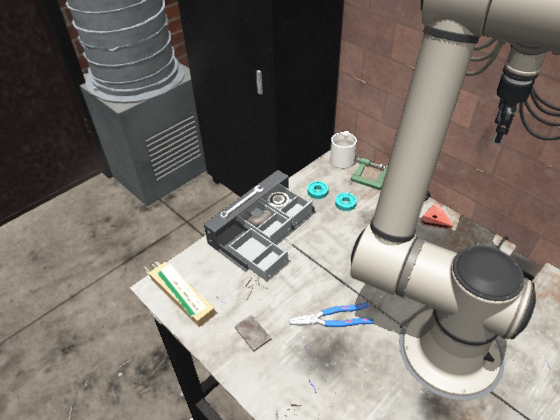

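View pics/top0.png

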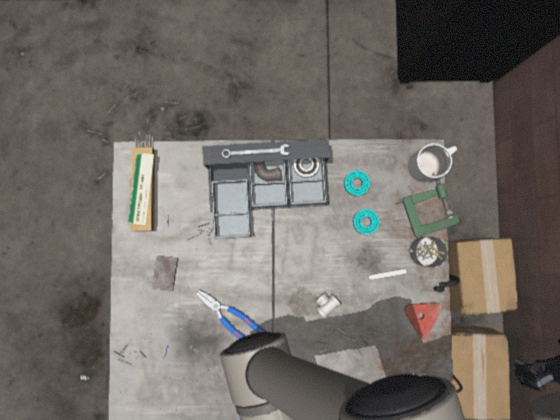

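```bash
python3 - <<'E'
import cv2
f=cv2.imread("pics/top0.png")
print(f.shape)
c=f[60:260,130:390]; cv2.imwrite("pics/topc.png",cv2.resize(c,None,fx=3,fy=3,interpolation=cv2.INTER_CUBIC))
E
```

```text
(420, 560, 3)
```

View pics/topc.png

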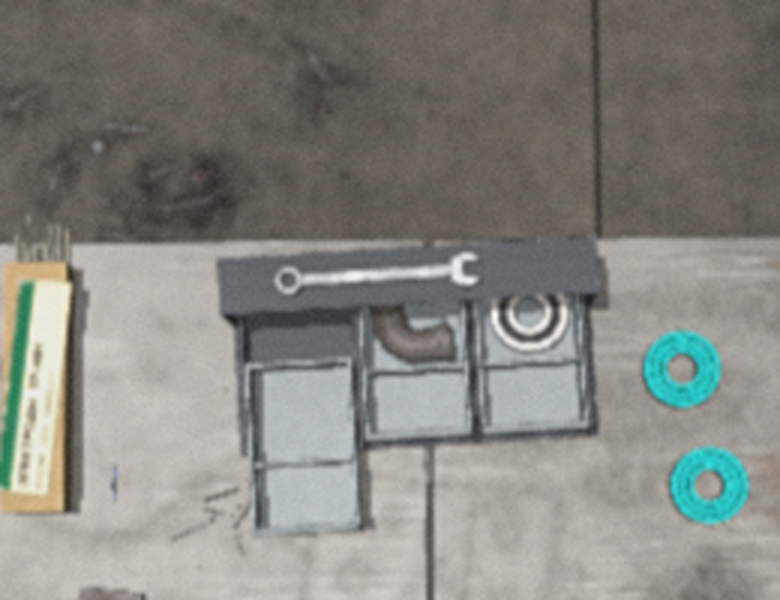

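```bash
cat > h.py <<'E'
import numpy as np, cv2
from station import arm
def px2w(name,u,v,z):
    c=arm.calibration(name);K=c["mtx"];E=c["extrinsics"];R=E[:3,:3];t=E[:3,3]
    d=R.T@np.linalg.solve(K,[u,v,1]);o=-R.T@t
    return o+d*(z-o[2])/d[2]
def w2px(name,p):
    c=arm.calibration(name);K=c["mtx"];E=c["extrinsics"]
    q=K@(E[:3,:3]@np.array(p)+E[:3,3]);return q[:2]/q[2]
E
python3 - <<'E'
from h import *
f=cv2.imread("pics/top0.png")
cv2.imwrite("pics/topd.png",cv2.resize(f[130:250,195:340],None,fx=5,fy=5,interpolation=cv2.INTER_CUBIC))
s=cv2.imread("pics/scene0.png")
cv2.imwrite("pics/scened.png",cv2.resize(s[165:285,195:325],None,fx=5,fy=5,interpolation=cv2.INTER_CUBIC))
for u,v in [(220,258),(594,238),(597,290),(222,316)]:
    print(px2w("top",u/3+130,v/3+60,0.08))
E
```

```text
[0.64777141 0.18217786 0.08      ]
[ 0.66086616 -0.10470688  0.08      ]
[ 0.62055506 -0.10635196  0.08      ]
[0.60288605 0.18048128 0.08      ]
```

View pics/topd.png

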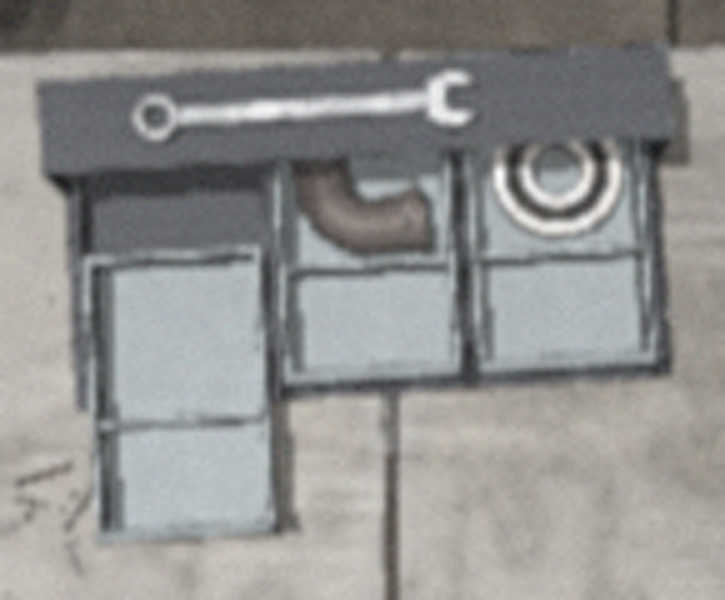

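View pics/scened.png

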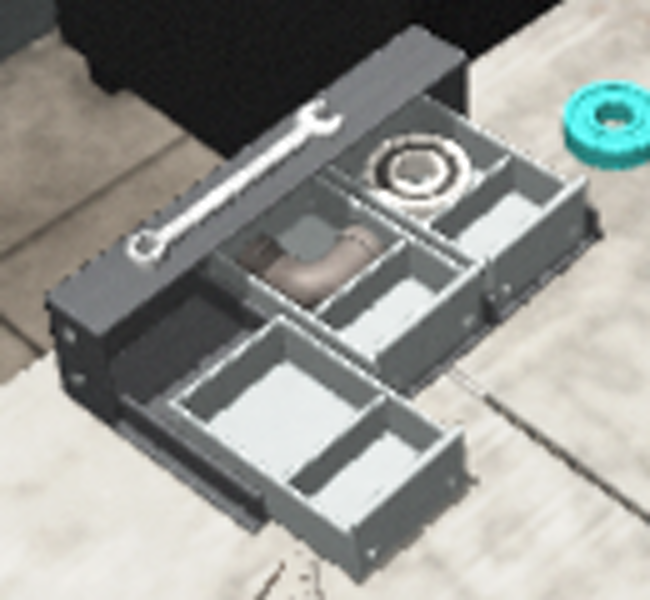

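```bash
python3 - <<'E'
from h import *
T=lambda u,v,z:px2w("top",u/5+195,v/5+130,z)
S=lambda u,v,z:px2w("scene",u/5+195,v/5+165,z)
for n,a in dict(emptyL=(98,536),emptyR=(278,526),elbL=(285,380),elbR=(464,371),beaL=(478,367),beaR=(656,357)).items(): print(n,T(*a,.054))
for n,a in dict(emptyL=(357,530),emptyR=(463,432),beaL=(495,262),beaR=(585,182),elbL=(383,355),elbR=(480,265)).items(): print('S',n,S(*a,.054))
for n,a in dict(hbl=(38,82),hbr=(667,47),hfr=(673,140),hfl=(44,177)).items(): print(n,T(*a,.08))
E
```

```text
emptyL [0.4385142  0.15922838 0.054     ]
emptyR [0.442483   0.07567789 0.054     ]
elbL [0.51037903 0.07215664 0.054     ]
elbR [ 0.51390982 -0.01132774  0.054     ]
beaL [ 0.5157272  -0.01787335  0.054     ]
beaR [ 0.51973055 -0.10091958  0.054     ]
S emptyL [0.43147954 0.16519187 0.054     ]
S emptyR [0.43753122 0.08379275 0.054     ]
S beaL [ 0.50925727 -0.01468927  0.054     ]
S beaR [ 0.51587053 -0.09539727  0.054     ]
S elbL [0.50489876 0.07557859 0.054     ]
S elbR [ 0.51361605 -0.00733446  0.054     ]
hbl [0.64685448 0.18386169 0.08      ]
hbr [ 0.66070293 -0.10562432  0.08      ]
hfr [ 0.61745344 -0.10767752  0.08      ]
hfl [0.60273563 0.18093949 0.08      ]
```

```bash
cat >> h.py <<'E'
from scipy.spatial.transform import Rotation as Ro
def shift(targets,yaw=None):
    s=arm.get_state();R=Ro.from_rotvec(s["eef_rot"])
    print("t",s["time"],"pos",s["ee_pos"].round(4),"F",s["force"].round(2),"gw",round(s["grip_width"],4))
    for t in targets: print(t,"->",R.inv().apply(np.array(t)-s["ee_pos"]).round(4))
    if yaw is not None:
        c,n=np.cos(yaw),np.sin(yaw)
        D=Ro.from_matrix(np.array([[c,n,0],[n,-c,0],[0,0,-1]]))
        print("turn",(R.inv()*D).as_rotvec().round(4))
E
python3 -c "
from h import *
shift([(0.42,-0.2,0.2),(0.40,0.115,0.2)],0.0475)"
```

```text
t 0.1 pos [ 0.2129 -0.4794  0.1985] F [-0.94  0.29 -0.33] gw 0.0852
(0.42, -0.2, 0.2) -> [ 0.3026 -0.1714 -0.0012]
(0.4, 0.115, 0.2) -> [ 0.4122 -0.4674 -0.0008]
turn [-1.400e-03  1.000e-04  3.703e-01]
```

```bash
python3 -m creep '[[0.302,-0.171,0,-0.001,0,0.37,-1],[0.302,-0.171,0,-0.001,0,0.37,-1],[0.302,-0.171,0,-0.001,0,0.37,-1],[0.302,-0.171,0,-0.001,0,0.37,-1],[0.302,-0.171,0,-0.001,0,0.37,-1],[0.302,-0.171,0,-0.001,0,0.37,-1],[0.302,-0.171,0,-0.001,0,0.37,-1],[0.302,-0.171,0,-0.001,0,0.37,-1],[0.302,-0.171,0,-0.001,0,0.37,-1],[0.412,-0.467,0,-0.001,0,0.37,-1],[0.412,-0.467,0,-0.001,0,0.37,-1],[0.412,-0.467,0,-0.001,0,0.37,-1],[0.412,-0.467,0,-0.001,0,0.37,-1],[0.412,-0.467,0,-0.001,0,0.37,-1],[0.412,-0.467,0,-0.001,0,0.37,-1],[0.412,-0.467,0,-0.001,0,0.37,-1],[0.412,-0.467,0,-0.001,0,0.37,-1],[0.412,-0.467,0,-0.001,0,0.37,-1],[0.412,-0.467,0,-0.001,0,0.37,-1]]'
python3 - <<'E'
from h import *
shift([(0.40,0.115,0.03)],0.0475)
f=arm.grab_frame("wrist"); cv2.imwrite("pics/w1.png",f[:,:,::-1])
f=arm.grab_frame("scene"); cv2.imwrite("pics/s1.png",f[:,:,::-1])
E
```

```text
time: 1.68
ee_pos: [0.3996, 0.1152, 0.1988]
eef_rot: [3.139, 0.08, -0.001]
force: [0.1, -0.6, 0.3]
grip_width: 0.0003
t 1.6833 pos [0.3996 0.1152 0.1988] F [ 0.13 -0.56  0.29] gw 0.0003
(0.4, 0.115, 0.03) -> [ 4.000e-04 -1.000e-04  1.688e-01]
turn [0.0014 0.0004 0.0037]
```

View pics/w1.png

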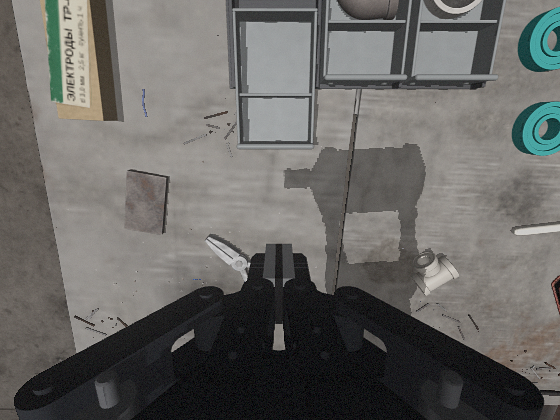

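View pics/s1.png

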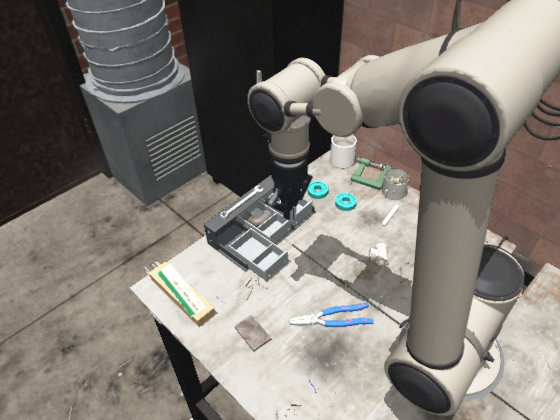

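```bash
cat >> h.py <<'E'
def wpx2w(u,v,z,pos=None,rot=None):
    c=arm.calibration("wrist");T=c["tool_from_camera"]
    if pos is None:
        s=arm.get_state();pos,rot=s["ee_pos"],s["eef_rot"]
    R=Ro.from_rotvec(rot)
    o=R.apply(T[:3,3])+pos; d=R.apply(T[:3,:3]@np.linalg.solve(c["mtx"],[u,v,1]))
    return (o+d*(z-o[2])/d[2]).round(4)
E
python3 - <<'E'
from h import *
for a in [(237,149),(318,147),(322,85),(405,83),(414,81),(497,77)]: print(a,wpx2w(*a,.054))
f=cv2.imread("pics/w1.png"); cv2.imwrite("pics/w1c.png",cv2.resize(f[50:180,225:505],None,fx=2.8,fy=2.8,interpolation=cv2.INTER_CUBIC))
E
```

```text
(237, 149) [0.4374 0.1589 0.054 ]
(318, 147) [0.4435 0.0723 0.054 ]
(322, 85) [0.5053 0.0735 0.054 ]
(405, 83) [ 0.5111 -0.01    0.054 ]
(414, 81) [ 0.5134 -0.0187  0.054 ]
(497, 77) [ 0.521  -0.1014  0.054 ]
```

View pics/w1c.png

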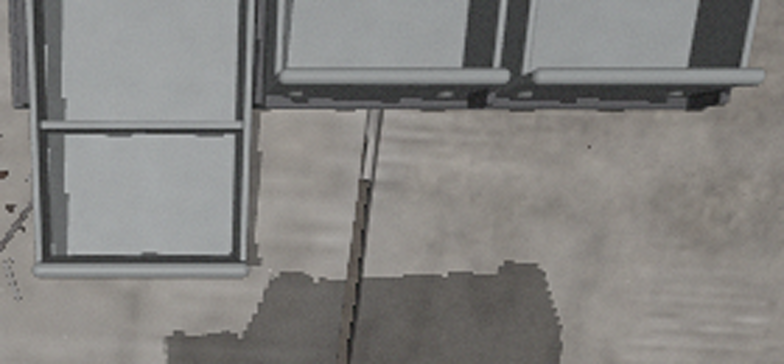

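```bash
python3 - <<'E'
from h import *
for a in [(237.5,146.4),(275.4,146.4),(313.2,146.4),(366,77.1),(457,77.5)]: print(a,wpx2w(*a,.054))
shift([(.40,.116,.03)])
E
```

```text
(237.5, 146.4) [0.4401 0.1584 0.054 ]
(275.4, 146.4) [0.442  0.1179 0.054 ]
(313.2, 146.4) [0.4439 0.0775 0.054 ]
(366, 77.1) [0.5147 0.0301 0.054 ]
(457, 77.5) [ 0.5187 -0.0613  0.054 ]
t 1.7833 pos [0.4    0.1136 0.1989] F [-0.13 -0.19  0.49] gw -0.0003
(0.4, 0.116, 0.03) -> [ 1.000e-04 -2.600e-03  1.689e-01]
```

```bash
python3 -m creep '[[0,-0.003,0.168,0,0,0,-1],[0,-0.003,0.168,0,0,0,-1],[0,-0.003,0.168,0,0,0,-1],[0,-0.003,0.168,0,0,0,-1],[0,-0.003,0.168,0,0,0,-1],[0,-0.003,0.168,0,0,0,-1]]'
python3 -m creep '[[0.005,0,0,0,0,0,-1],[0.01,0,0,0,0,0,-1],[0.015,0,0,0,0,0,-1],[0.020,0,0,0,0,0,-1],[0.024,0,0,0,0,0,-1],[0.028,0,0,0,0,0,-1],[0.032,0,0,0,0,0,-1],[0.036,0,0,0,0,0,-1],[0.04,0,0,0,0,0,-1],[0.04,0,0,0,0,0,-1]]'
```

```text
time: 2.28
ee_pos: [0.3987, 0.1158, 0.03]
eef_rot: [3.139, 0.072, -0.009]
force: [0.9, -0.5, -0.2]
grip_width: 0.0002
time: 3.12
ee_pos: [0.4409, 0.1189, 0.0311]
eef_rot: [3.14, 0.075, 0.002]
force: [-0.3, 0.6, -0.0]
grip_width: 0.0003
```

```bash
python3 -m creep '[[0.005,0,0,0,0,0,-1],[0.01,0,0,0,0,0,-1],[0.015,0,0,0,0,0,-1],[0.020,0,0,0,0,0,-1],[0.025,0,0,0,0,0,-1],[0.03,0,0,0,0,0,-1],[0.034,0,0,0,0,0,-1],[0.038,0,0,0,0,0,-1],[0.042,0,0,0,0,0,-1]]'
python3 - <<'E'
from h import *
f=arm.grab_frame("scene"); cv2.imwrite("pics/s2.png",cv2.resize(f[150:300,180:340,::-1],None,fx=4,fy=4))
f=arm.grab_frame("wrist"); cv2.imwrite("pics/w2.png",f[:,:,::-1])
E
```

```text
time: 3.87
ee_pos: [0.4823, 0.1209, 0.031]
eef_rot: [3.14, 0.075, 0.0]
force: [0.5, -0.2, -0.9]
grip_width: -0.0002
```

View pics/s2.png

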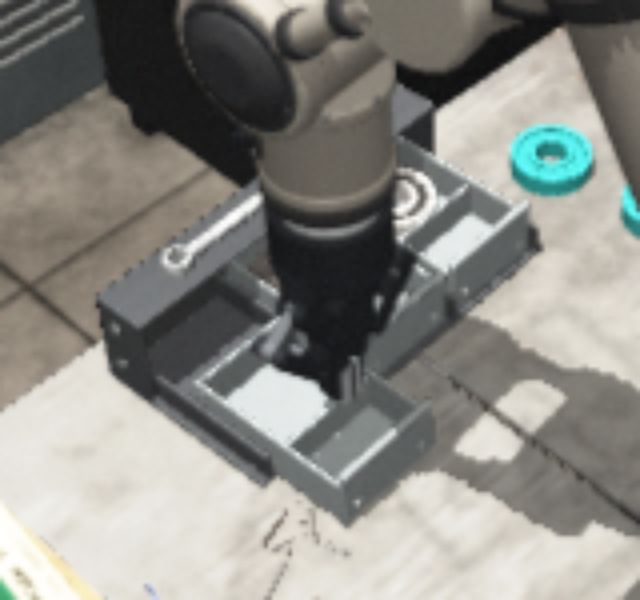

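View pics/w2.png

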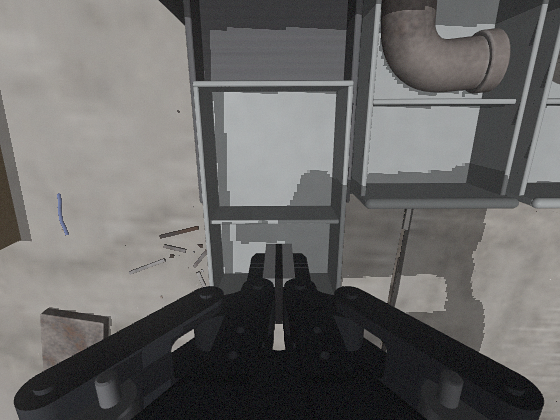

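```bash
python3 - <<'E'
from h import *
s=arm.get_state();p=s["ee_pos"];print(p,s["force"],s["joint_positions"])
for z in (0,.02,.05): print(w2px("scene",p+[0,0,z]),(w2px("scene",p+[0,0,z])-[180,150])*4)
c=arm.calibration("wrist");T=np.linalg.inv(c["tool_from_camera"])
for q in [(0,0,0),(0,0,-.02),(0.011,0,0)]:
    a=c["mtx"]@(T[:3,:3]@np.array(q)+T[:3,3]);print(q,a[:2]/a[2])
for y in(206,): 
    for a in [(360,203),(517,203),(205,213),(340,213)]: print(a,wpx2w(*a,.054),wpx2w(*a,.038))
E
```

```text
[0.48262659 0.12089204 0.03108712] [-0.60487872 -0.24438819  0.04902968] [ 9.20302411e-02  4.99792778e-01  1.81139432e+00 -1.46303107e-03
  8.29693705e-01  1.61609295e+00]
[265.42268189 255.62220088] [341.69072757 422.48880354]
[265.10054411 250.73329676] [340.40217642 402.93318706]
[264.60301897 243.18263745] [338.41207587 372.73054979]
(0, 0, 0) [277.33867467 236.11199628]
(0, 0, -0.02) [277.22443562 249.79420043]
(0.011, 0, 0) [277.29875771 219.94249565]
(360, 203) [0.5136 0.0778 0.054 ] [0.509  0.0729 0.038 ]
(517, 203) [ 0.5175 -0.0066  0.054 ] [ 0.5134 -0.0204  0.038 ]
(205, 213) [0.5041 0.1611 0.054 ] [0.4985 0.1651 0.038 ]
(340, 213) [0.5074 0.0879 0.054 ] [0.5023 0.0841 0.038 ]
```

```bash
python3 - <<'E'
from h import *
a=cv2.imread("pics/w2.png")[180:320,180:380]
cv2.imwrite("pics/w2c.png",cv2.resize(a,None,fx=4,fy=4,interpolation=cv2.INTER_CUBIC))
f=arm.grab_frame("scene");cv2.imwrite("pics/s3c.png",cv2.resize(f[215:295,215:325,::-1],None,fx=7,fy=7,interpolation=cv2.INTER_CUBIC))
f=arm.grab_frame("top");cv2.imwrite("pics/t3c.png",cv2.resize(f[130:250,195:340,::-1],None,fx=5,fy=5,interpolation=cv2.INTER_CUBIC))
E
```

```text
(no output)
```

View pics/w2c.png

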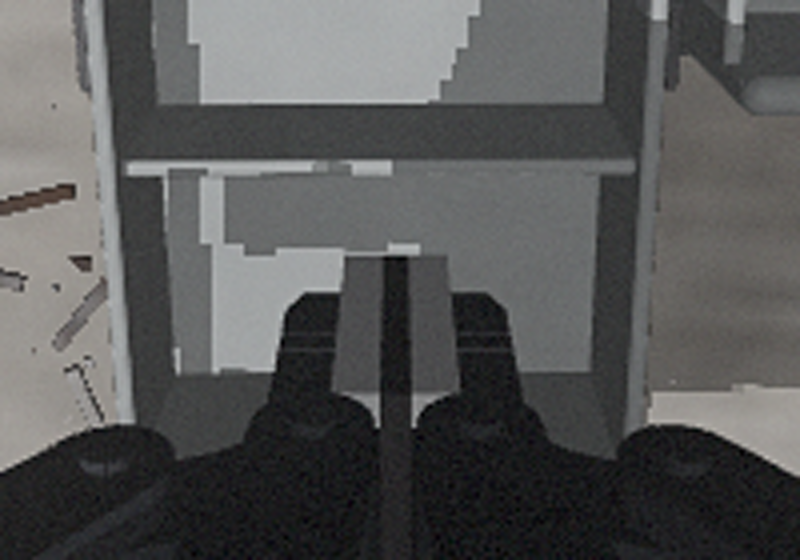

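View pics/s3c.png

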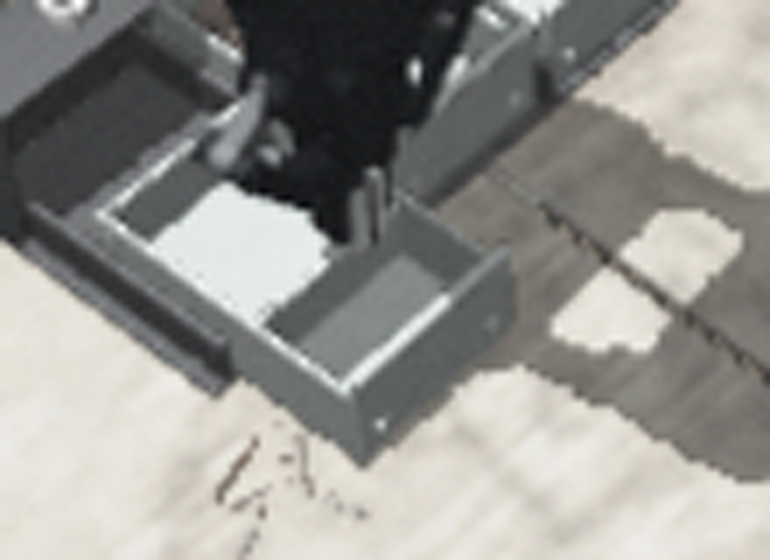

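View pics/t3c.png

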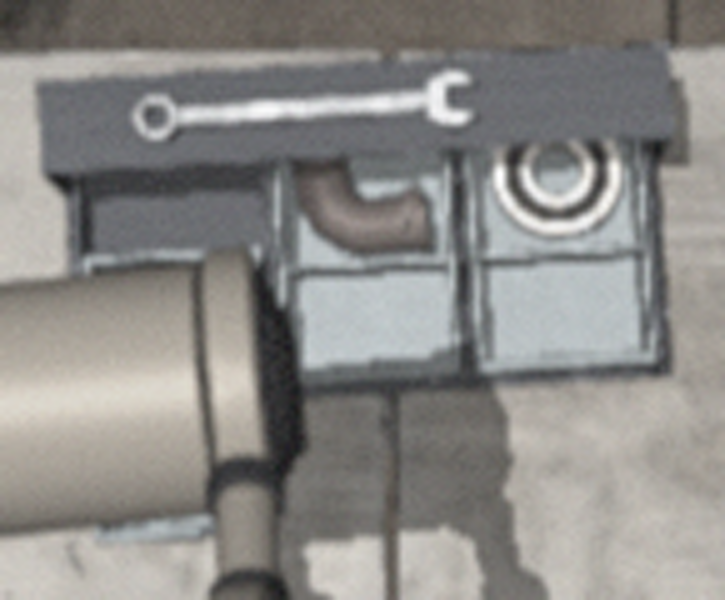

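```bash
python3 -m creep '[[-0.04,0,0,0,0,0,-1],[-0.08,0,0,0,0,0,-1],[-0.092,0,0,0,0,0,-1],[-0.092,0,0,0,0,0,-1]]'
python3 - <<'E'
from h import *
s=arm.get_state();print(s["ee_pos"],s["eef_rot"],s["grip_width"])
f=arm.grab_frame("scene");cv2.imwrite("pics/s4c.png",cv2.resize(f[190:300,215:345,::-1],None,fx=6,fy=5.4,interpolation=cv2.INTER_CUBIC))
f=arm.grab_frame("wrist"); cv2.imwrite("pics/w4.png",f[:,:,::-1])
E
```

```text
time: 4.4
ee_pos: [0.3857, 0.1164, 0.0308]
eef_rot: [3.139, 0.076, -0.006]
force: [0.2, 0.4, 0.1]
grip_width: -0.0
[0.38566859 0.11635455 0.03084808] [ 3.13929263  0.07609438 -0.00635426] -3.422591944516457e-05
```

View pics/s4c.png

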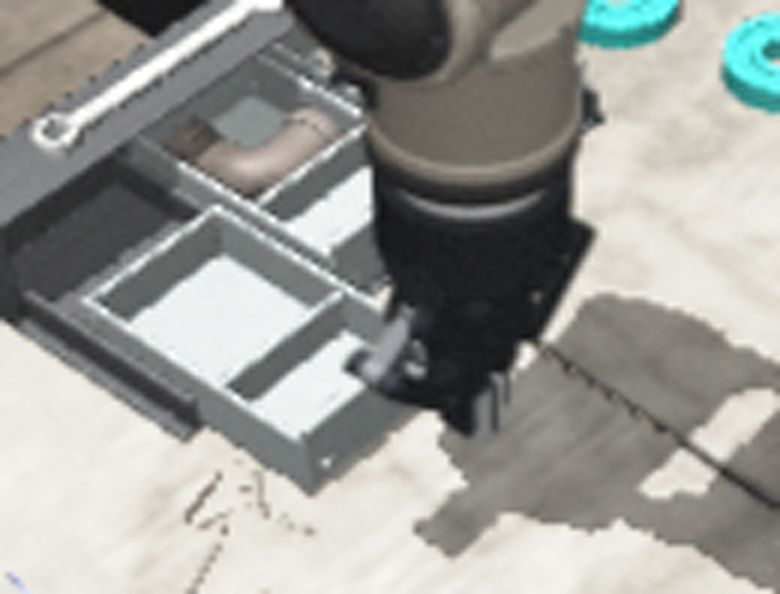

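View pics/w4.png

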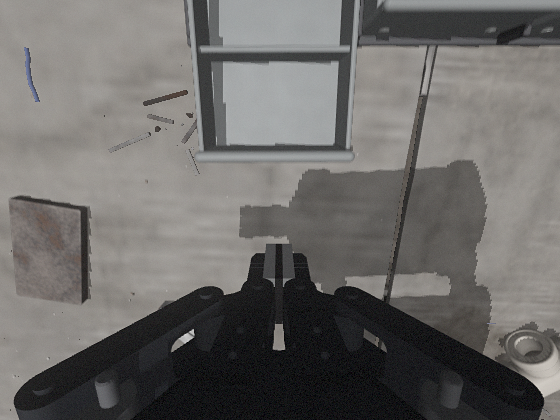

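```bash
python3 -m creep '[[0,0,0.01,0,0,0,-1],[0,0,0.017,0,0,0,-1],[0,0,0.022,0,0,0,-1],[0,0,0.022,0,0,0,-1]]'
python3 - <<'E'
from h import *
s=arm.get_state();p=s["ee_pos"];print(p,s["force"])
for z in (0,.01,.02,.03,.04): print(z,w2px("scene",p+[0,0,z]))
f=arm.grab_frame("scene");cv2.imwrite("pics/s5c.png",cv2.resize(f[210:300,235:335,::-1],None,fx=7,fy=6.5,interpolation=cv2.INTER_CUBIC))
f=arm.grab_frame("wrist"); cv2.imwrite("pics/w5.png",f[:,:,::-1])
for a in [(202,157),(353,157)]: print(wpx2w(*a,.054,(0.38567,.11635,.03085),(3.1393,.0761,-.00635)))
E
```

```text
time: 4.83
ee_pos: [0.3901, 0.1164, 0.0081]
eef_rot: [3.14, 0.075, -0.002]
force: [-0.1, -0.1, 0.0]
grip_width: -0.0002
[0.39014885 0.11637347 0.008079  ] [-0.14366211 -0.07699076  0.02739823]
0 [292.08225629 279.9210249 ]
0.01 [292.07632775 277.58024582]
0.02 [292.07032861 275.21159388]
0.03 [292.06425761 272.81456825]
0.04 [292.05811345 270.38865603]
[0.4375 0.1572 0.054 ]
[0.4412 0.0801 0.054 ]
```

View pics/s5c.png

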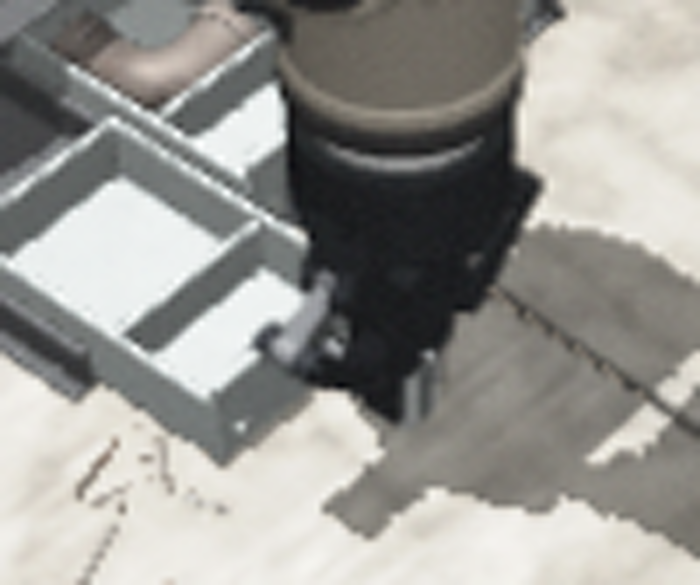

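View pics/w5.png

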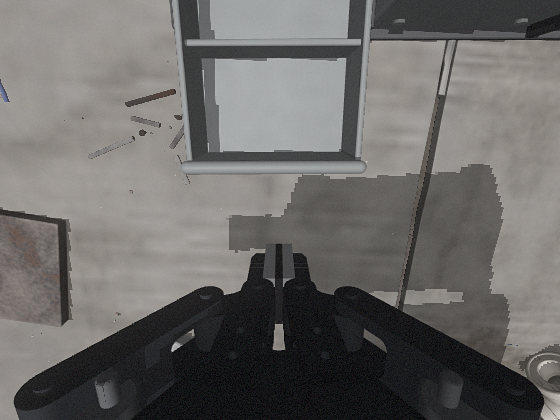

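```bash
python3 -m creep '[[0.005,0,0.006,0,0,0,-1],[0.01,0,0.008,0,0,0,-1],[0.016,0,0.008,0,0,0,-1],[0.022,0,0.008,0,0,0,-1],[0.028,0,0.008,0,0,0,-1],[0.032,0,0.008,0,0,0,-1],[0.036,0,0.008,0,0,0,-1],[0.040,0,0.008,0,0,0,-1],[0.044,0,0.008,0,0,0,-1],[0.048,0,0.008,0,0,0,-1],[0.052,0,0.008,0,0,0,-1]]'
python3 - <<'E'
from h import *
f=arm.grab_frame("scene");cv2.imwrite("pics/s6c.png",cv2.resize(f[210:300,215:315,::-1],None,fx=7,fy=6.5,interpolation=cv2.INTER_CUBIC))
f=arm.grab_frame("wrist"); cv2.imwrite("pics/w6.png",f[:,:,::-1])
print(arm.get_state()["force"])
E
```

```text
time: 5.85
ee_pos: [0.4418, 0.119, 0.001]
eef_rot: [3.14, 0.075, -0.001]
force: [-1.9, -0.9, 1.9]
grip_width: -0.0002
[0.62098668 0.63544957 0.33667755]
```

View pics/s6c.png

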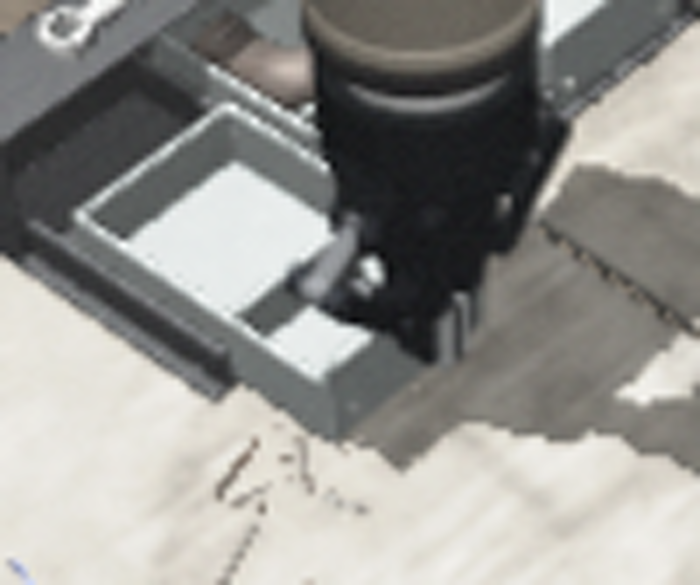

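View pics/w6.png

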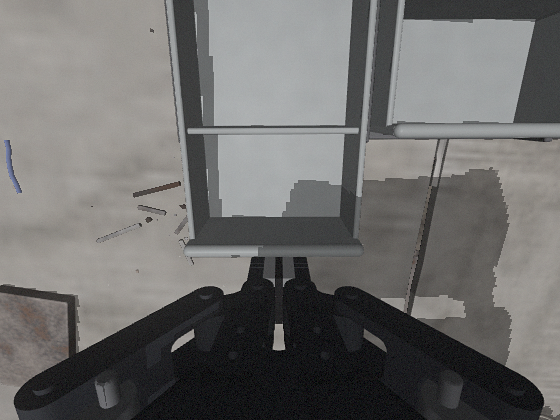

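```bash
python3 - <<'E'
from h import *
for a in [(273,248),(480,130)]: print(wpx2w(*a,.054))
E
python3 -m creep '[[0.005,0,0,0,0,0,-1],[0.01,0,0,0,0,0,-1],[0.015,0,0,0,0,0,-1],[0.020,0,0,0,0,0,-1],[0.024,0,0,0,0,0,-1]]'
python3 - <<'E'
from h import *
f=arm.grab_frame("wrist"); cv2.imwrite("pics/w7.png",f[:,:,::-1])
E
```

```text
[0.4594 0.1216 0.054 ]
[0.5149 0.0408 0.054 ]
time: 6.37
ee_pos: [0.4665, 0.1202, 0.001]
eef_rot: [3.14, 0.075, 0.0]
force: [-2.6, 0.2, -1.2]
grip_width: -0.0002
```

View pics/w7.png

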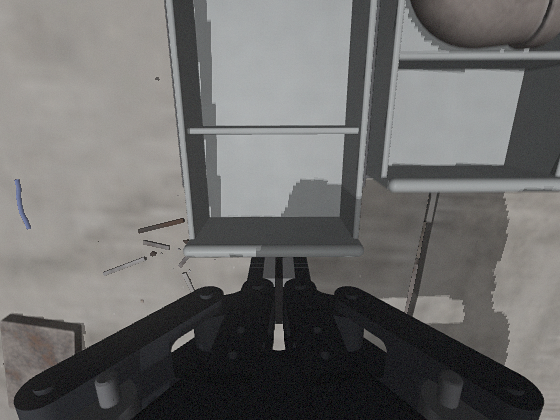

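```bash
python3 -m creep '[[0.004,0,0,0,0,0,-1],[0.008,0,0,0,0,0,-1],[0.012,0,0,0,0,0,-1],[0.016,0,0,0,0,0,-1],[0.019,0,0,0,0,0,-1],[0.021,0,0,0,0,0,-1],[0.022,0,0,0,0,0,-1]]'
python3 -m creep '[[0.001,0,0,0,0,0,-1],[0.002,0,0,0,0,0,-1]]'
python3 -m creep '[[0.001,0,0,0,0,0,-1],[0.002,0,0,0,0,0,-1]]'
python3 - <<'E'
from h import *
f=arm.grab_frame("wrist"); cv2.imwrite("pics/w8.png",f[:,:,::-1])
E
```

```text
time: 7.0
ee_pos: [0.4883, 0.1212, 0.0011]
eef_rot: [3.14, 0.075, 0.001]
force: [-1.9, 1.7, 0.2]
grip_width: -0.0001
time: 7.17
ee_pos: [0.4899, 0.1213, 0.0011]
eef_rot: [3.14, 0.075, 0.0]
force: [-2.4, 1.0, -0.0]
grip_width: -0.0003
time: 7.33
ee_pos: [0.4919, 0.1214, 0.0011]
eef_rot: [3.14, 0.075, 0.0]
force: [-2.6, 1.6, -0.8]
grip_width: -0.0
```

View pics/w8.png

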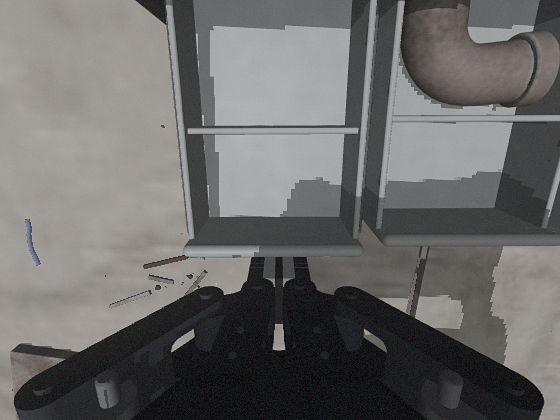

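```bash
python3 -m creep '[[0.001,0,0,0,0,0,-1],[0.002,0,0,0,0,0,-1]]'
python3 -m creep '[[0.001,0,0,0,0,0,-1],[0.001,0,0,0,0,0,-1]]'
python3 -m creep '[[0.001,0,0,0,0,0,-1],[0.001,0,0,0,0,0,-1]]'
```

```text
time: 7.55
ee_pos: [0.4939, 0.1214, 0.0011]
eef_rot: [3.14, 0.075, 0.0]
force: [-1.8, 0.7, -1.4]
grip_width: -0.0001
time: 7.72
ee_pos: [0.4952, 0.1215, 0.0011]
eef_rot: [3.14, 0.075, 0.001]
force: [-1.5, 0.8, -0.9]
grip_width: 0.0
time: 7.88
ee_pos: [0.4962, 0.1215, 0.0011]
eef_rot: [3.14, 0.075, 0.001]
force: [-0.6, 1.0, -0.6]
grip_width: -0.0
```

```bash
python3 -m creep '[[0.001,0,0,0,0,0,-1],[0.001,0,0,0,0,0,-1]]'
python3 -m creep '[[0.001,0,0,0,0,0,-1],[0.001,0,0,0,0,0,-1]]'
python3 - <<'E'
from h import *
f=arm.grab_frame("wrist"); cv2.imwrite("pics/w9.png",f[:,:,::-1])
E
```

```text
time: 8.05
ee_pos: [0.4968, 0.1216, 0.0011]
eef_rot: [3.14, 0.075, -0.0]
force: [-2.4, 0.8, 0.8]
grip_width: -0.0001
time: 8.22
ee_pos: [0.4969, 0.1216, 0.001]
eef_rot: [3.139, 0.075, -0.003]
force: [-5.9, 0.7, 3.1]
grip_width: -0.0002
```

View pics/w9.png

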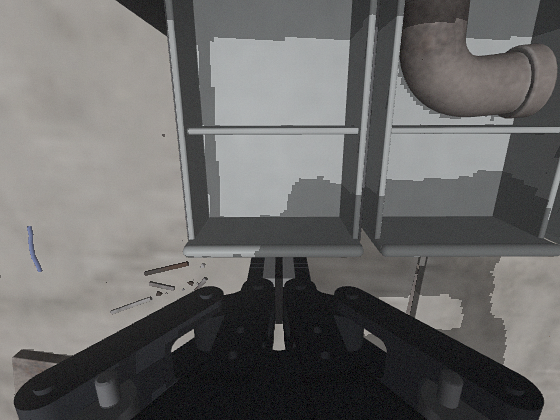

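```bash
python3 -m creep '[[0.001,0,0,0,0,0,-1],[0.001,0,0,0,0,0,-1]]'
python3 -m creep '[[-0.005,0,0,0,0,0,-1],[-0.02,0,0,0,0,0,-1],[-0.04,0,0,0,0,0,-1],[-0.04,0,-0.04,0,0,0,-1],[-0.04,0,-0.08,0,0,0,-1],[-0.04,0,-0.1,0,0,0,-1],[-0.04,0,-0.1,0,0,0,-1]]'
python3 - <<'E'
from h import *
f=arm.grab_frame("wrist"); cv2.imwrite("pics/w10.png",f[:,:,::-1])
shift([(.5435,-.060,.10)],.0475)
E
```

```text
time: 8.43
ee_pos: [0.4969, 0.1216, 0.001]
eef_rot: [3.139, 0.075, -0.006]
force: [-8.4, -0.1, 5.2]
grip_width: -0.0001
time: 9.02
ee_pos: [0.4629, 0.1202, 0.1061]
eef_rot: [3.14, 0.075, 0.019]
force: [0.2, 0.6, 0.2]
grip_width: 0.0002
t 9.0667 pos [0.4614 0.1199 0.1037] F [-0.38 -0.56 -0.61] gw 0.0001
(0.5435, -0.06, 0.1) -> [0.0733 0.1837 0.0044]
turn [ 0.0009 -0.008   0.0003]
```

View pics/w10.png

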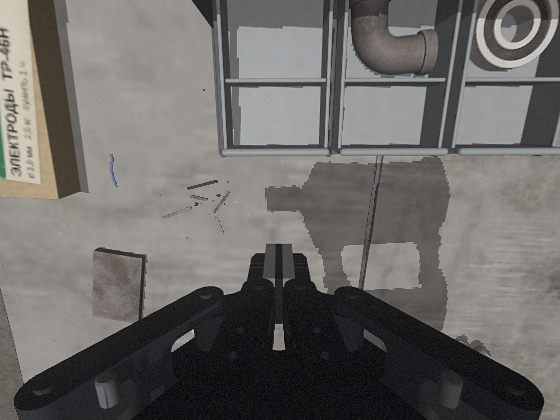

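```bash
python3 -m creep '[[0.073,0.184,0,0,0,0,-1],[0.073,0.184,0,0,0,0,-1],[0.073,0.184,0,0,0,0,-1],[0.073,0.184,0,0,0,0,-1],[0.073,0.184,0,0,0,0,-1],[0.073,0.184,0,0,0,0,-1],[0.073,0.184,0,0,0,0,-1],[0.073,0.184,0.02,0,0,0,-1],[0.073,0.184,0.045,0,0,0,-1],[0.073,0.184,0.045,0,0,0,-1]]'
python3 - <<'E'
from h import *
f=arm.grab_frame("wrist"); cv2.imwrite("pics/w11.png",f[:,:,::-1])
f=arm.grab_frame("scene");cv2.imwrite("pics/s11.png",cv2.resize(f[150:270,235:375,::-1],None,fx=5,fy=5,interpolation=cv2.INTER_CUBIC))
shift([(.5435,-.0615,.001)],.0475)
E
```

```text
time: 9.9
ee_pos: [0.5369, -0.0586, 0.0518]
eef_rot: [-3.139, -0.077, 0.013]
force: [-1.4, 0.8, 0.2]
grip_width: 0.0001
t 10.0 pos [ 0.5395 -0.0593  0.0555] F [0.96 0.22 1.01] gw 0.0001
(0.5435, -0.0615, 0.001) -> [0.004  0.0024 0.0545]
turn [0.0001 0.0027 0.0015]
```

View pics/w11.png

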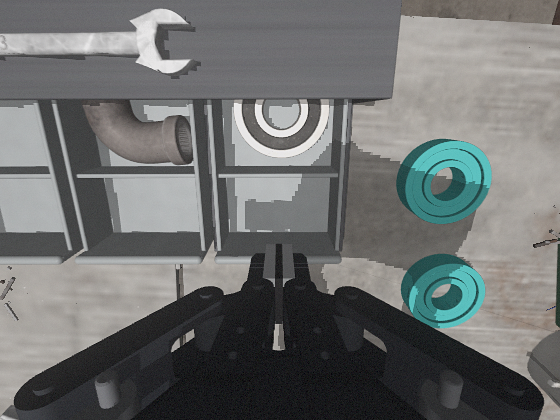

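View pics/s11.png

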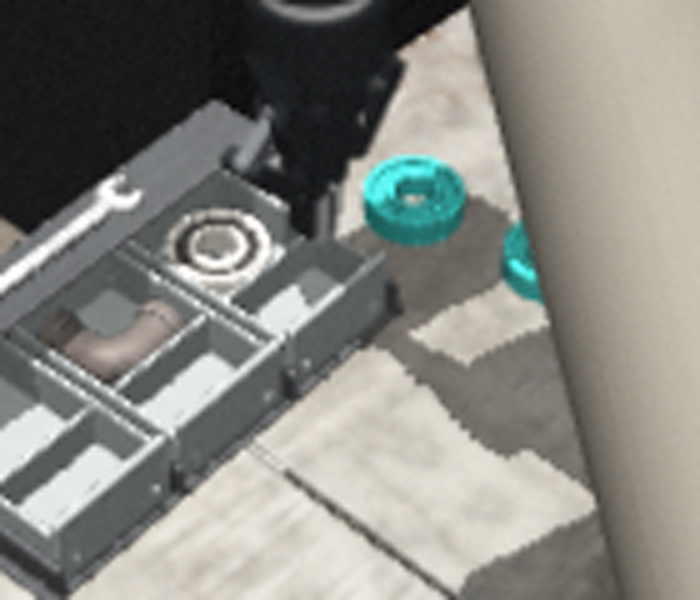

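```bash
python3 - <<'E'
from h import *
for a in [(214,261),(342,261),(279,261)]: print(wpx2w(*a,.054))
for a in [(279,175)]: print(wpx2w(*a,.038))
E
python3 -m creep '[[0.004,0.002,0.01,0,0,0,-1],[0.004,0.002,0.02,0,0,0,-1],[0.004,0.002,0.03,0,0,0,-1],[0.004,0.002,0.03,0,0,0,-1]]'
python3 - <<'E'
from h import *
f=arm.grab_frame("wrist"); cv2.imwrite("pics/w12.png",f[:,:,::-1])
shift([(.5435,-.0615,.001)],.0475)
E
```

```text
[ 0.519  -0.0181  0.054 ]
[ 0.5231 -0.103   0.054 ]
[ 0.5211 -0.0612  0.054 ]
[ 0.5757 -0.0586  0.038 ]
time: 10.33
ee_pos: [0.5435, -0.0619, 0.0243]
eef_rot: [3.141, 0.075, -0.005]
force: [-0.5, 0.5, -0.3]
grip_width: -0.0001
t 10.3833 pos [ 0.5438 -0.062   0.0251] F [ 1.35 -0.27  0.51] gw -0.0002
(0.5435, -0.0615, 0.001) -> [-0.0003 -0.0006  0.0241]
turn [0.0003 0.0022 0.0004]
```

View pics/w12.png

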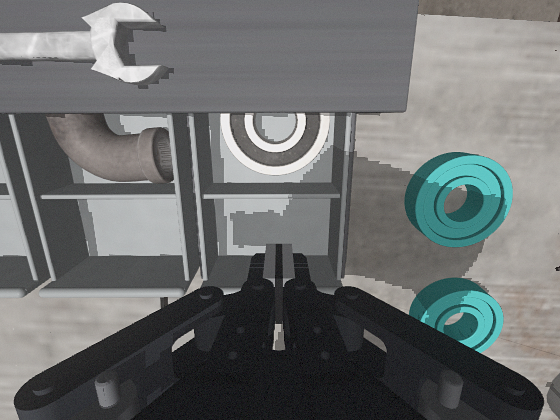

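```bash
python3 -m creep '[[0.003,0,0.006,0,0,0,-1],[0.003,0,0.012,0,0,0,-1],[0.003,0,0.018,0,0,0,-1],[0.003,0,0.023,0,0,0,-1],[0.003,0,0.023,0,0,0,-1]]'
python3 - <<'E'
from h import *
f=arm.grab_frame("wrist"); cv2.imwrite("pics/w13.png",f[:,:,::-1])
f=arm.grab_frame("scene");cv2.imwrite("pics/s13.png",cv2.resize(f[150:270,235:375,::-1],None,fx=5,fy=5,interpolation=cv2.INTER_CUBIC))
E
```

```text
time: 10.8
ee_pos: [0.5469, -0.062, 0.002]
eef_rot: [3.14, 0.075, -0.003]
force: [-0.2, -0.0, -0.1]
grip_width: 0.0001
```

View pics/w13.png

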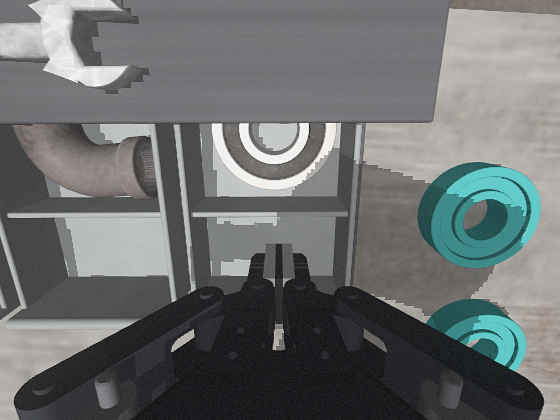

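View pics/s13.png

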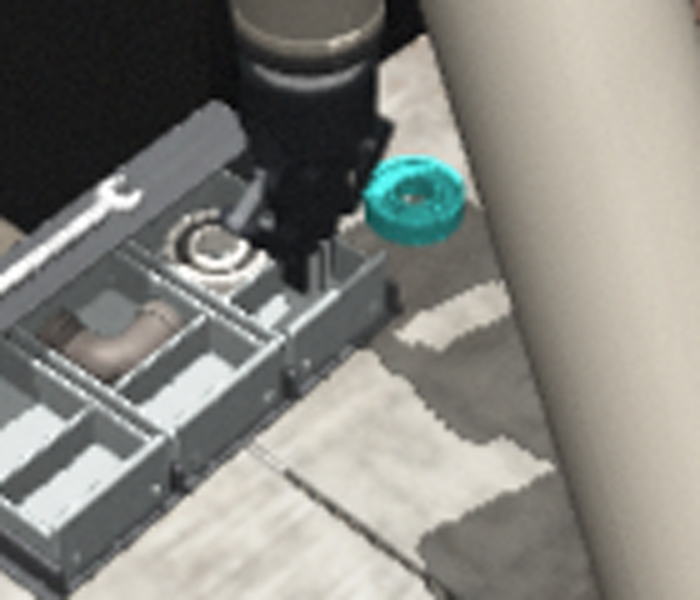

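```bash
python3 -m creep '[[-0.004,0,0,0,0,0,-1],[-0.008,0,0,0,0,0,-1],[-0.012,0,0,0,0,0,-1],[-0.016,0,0,0,0,0,-1],[-0.02,0,0,0,0,0,-1],[-0.024,0,0,0,0,0,-1],[-0.028,0,0,0,0,0,-1],[-0.032,0,0,0,0,0,-1]]'
python3 - <<'E'
from h import *
f=arm.grab_frame("wrist"); cv2.imwrite("pics/w14.png",f[:,:,::-1])
E
```

```text
time: 11.57
ee_pos: [0.5157, -0.0638, 0.0035]
eef_rot: [3.139, 0.075, 0.002]
force: [3.0, 0.2, 0.7]
grip_width: -0.0003
```

View pics/w14.png

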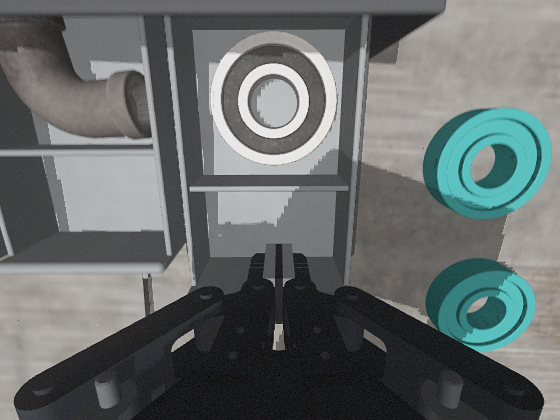

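Hooked: the bearing tray's partition (v≈185) now leads the elbow's (v≈150) and the bearing rides along untouched.

```bash
python3 -m creep '[[-0.004,0,0,0,0,0,-1],[-0.008,0,0,0,0,0,-1],[-0.012,0,0,0,0,0,-1],[-0.016,0,0,0,0,0,-1],[-0.02,0,0,0,0,0,-1],[-0.024,0,0,0,0,0,-1],[-0.028,0,0,0,0,0,-1],[-0.032,0,0,0,0,0,-1],[-0.036,0,0,0,0,0,-1],[-0.04,0,0,0,0,0,-1],[-0.044,0,0,0,0,0,-1],[-0.047,0,0,0,0,0,-1],[-0.049,0,0,0,0,0,-1]]'
python3 -m creep '[[-0.001,0,0,0,0,0,-1],[-0.002,0,0,0,0,0,-1]]'
python3 -m creep '[[-0.001,0,0,0,0,0,-1],[-0.002,0,0,0,0,0,-1]]'
```

```text
time: 12.7
ee_pos: [0.4664, -0.0661, 0.0033]
eef_rot: [3.14, 0.075, -0.0]
force: [2.8, -0.5, 0.6]
grip_width: -0.0001
time: 12.87
ee_pos: [0.4647, -0.0662, 0.0033]
eef_rot: [3.14, 0.075, 0.0]
force: [1.1, -0.3, 0.6]
grip_width: 0.0
time: 13.03
ee_pos: [0.4629, -0.0663, 0.0033]
eef_rot: [3.14, 0.075, 0.0]
force: [2.0, -0.9, 1.9]
grip_width: -0.0001
```

```bash
python3 -m creep '[[-0.001,0,0,0,0,0,-1],[-0.002,0,0,0,0,0,-1]]'
python3 -m creep '[[-0.001,0,0,0,0,0,-1],[-0.002,0,0,0,0,0,-1]]'
python3 -m creep '[[-0.001,0,0,0,0,0,-1],[-0.001,0,0,0,0,0,-1]]'
```

```text
time: 13.2
ee_pos: [0.4608, -0.0664, 0.0033]
eef_rot: [3.14, 0.075, 0.0]
force: [1.4, -1.0, 0.6]
grip_width: 0.0001
time: 13.37
ee_pos: [0.4592, -0.0665, 0.0033]
eef_rot: [3.139, 0.075, 0.002]
force: [5.3, -0.5, -1.0]
grip_width: -0.0003
time: 13.53
ee_pos: [0.4593, -0.0666, 0.0034]
eef_rot: [3.139, 0.074, 0.005]
force: [6.8, 2.2, -2.3]
grip_width: 0.0002
```

```bash
python3 -m creep '[[-0.001,0,0,0,0,0,-1],[-0.001,0,0,0,0,0,-1]]'
python3 -m creep '[[0.006,0,0,0,0,0,-1],[0.012,0,0,0,0,0,-1],[0.012,0,-0.01,0,0,0,-1],[0.012,0,-0.03,0,0,0,-1],[0.012,0,-0.06,0,0,0,-1],[0.012,0,-0.1,0,0,0,-1],[0.012,0,-0.14,0,0,0,-1],[-0.03,0,-0.16,0,0,0,-1],[-0.06,0,-0.16,0,0,0,-1],[-0.06,0,-0.16,0,0,0,-1],[-0.06,0,-0.16,0,0,0,-1]]'
python3 - <<'E'
from h import *
f=arm.grab_frame("wrist"); cv2.imwrite("pics/w15.png",f[:,:,::-1])
f=arm.grab_frame("scene");cv2.imwrite("pics/s15.png",f[:,:,::-1])
f=arm.grab_frame("top");cv2.imwrite("pics/t15.png",cv2.resize(f[100:300,130:400,::-1],None,fx=2.9,fy=2.9,interpolation=cv2.INTER_CUBIC))
E
```

```text
time: 13.7
ee_pos: [0.4593, -0.0666, 0.0035]
eef_rot: [3.139, 0.074, 0.008]
force: [9.7, 2.4, -5.3]
grip_width: -0.0001
time: 14.62
ee_pos: [0.3955, -0.069, 0.1637]
eef_rot: [3.14, 0.074, -0.0]
force: [0.2, -0.4, 0.2]
grip_width: -0.0001
```

View pics/w15.png

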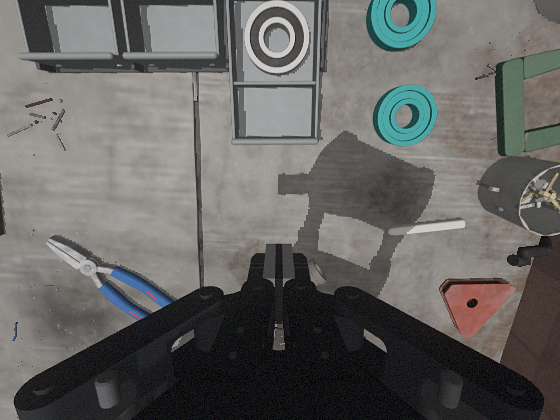

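View pics/t15.png

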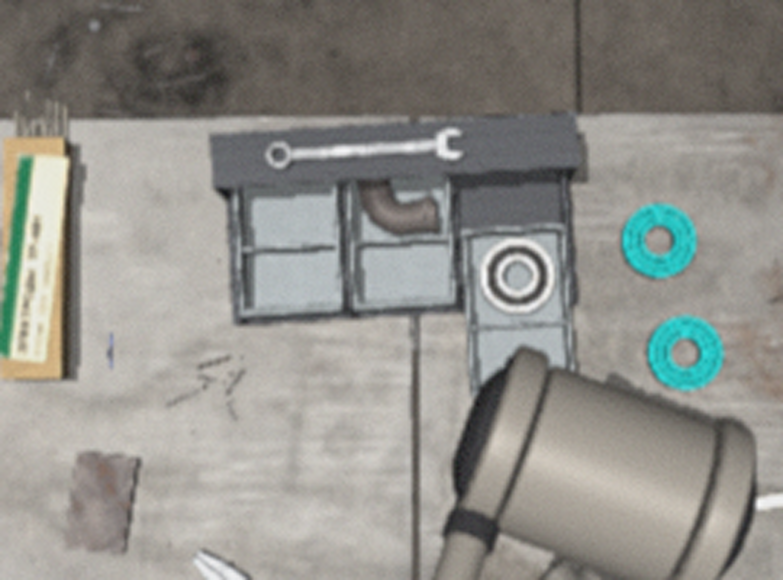

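View pics/s15.png

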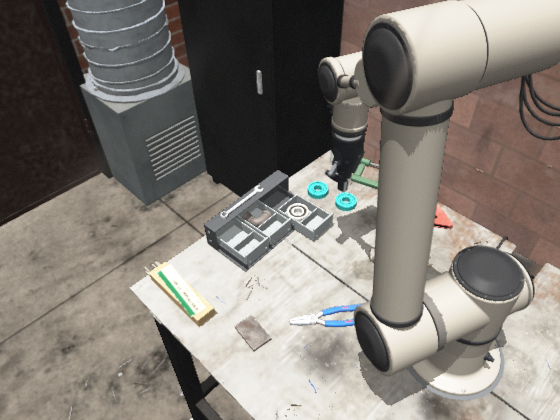

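```bash
python3 - <<'E'
from h import *
L={}
for n,a in dict(b=(276,140.5),e=(171,57),m=(70,57)).items():
    L[n]=wpx2w(*a,.054);print(n,L[n],"along bank x",L[n]@[.9989,.0475,0])
print(arm.get_state()["force"]); print(arm.job_done())
E
```

```text
b [ 0.4486 -0.0655  0.054 ] along bank x 0.44499529
e [0.5158 0.0294 0.054 ] along bank x 0.51662912
m [0.5117 0.1175 0.054 ] along bank x 0.51671838
[ 0.99136569 -0.84119624  0.41932157]
the job is handed in; nothing more can be done
None
```

I pushed the empty left tray home with the closed fingertips, then hooked the bearing tray's lip from inside its finger well and drew it out to its stop. I retracted clear and handed the job in at about 14.8 s.

**Last checks**
- **Empty tray:** its lip lines up with the shut elbow tray's lip to about 0.1 mm along the bank. The fingers stopped moving against it, with the force rising to about 8 N.
- **Bearing tray:** at the stop, motion ended with the force rising to about 10 N. The camera afterwards put it about 72 mm out against the nominal 75 mm; I put the difference down to reading the camera image.
- **Everything else:** the elbow tray is still shut. The bearing and elbow lie in their compartments, and the spanner, plate, chalk and turquoise look-alikes show no visible shift.

**One thing disagreed:** the real fingertips, when shut, end about 30–35 mm above the reported TCP. My first approach therefore passed over the empty tray's lip and above its empty well with no force felt. I saw this in the images, backed out, lowered the tool and redid the push.

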